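# Release the ratchet and lower the vial press

## Robot

A 6-joint arm with a two-finger parallel gripper is mounted at the origin on a cart in front of the work surface, level with it; the furniture and walls round the work are solid. World frame = base frame: x ahead of the robot, y to its left, z up, the work surface at z = 0. Lengths are in mm, angles in degrees, forces in N, time in s.
With the tool pointing down it reaches from about 375 to 900 mm from the base axis. Payload 3.1 kg.
Tool frame: the origin (TCP) lies at the very end of the fingers, on their centre line; the grasp point (between the pads) lies 19 mm behind it (manip.tcp_to_grasp is the distance from the TCP to the grasp point, in mm); z points along the fingers, y is the direction in which the jaws open and shut (so a half turn about z gives the same grasp; the last joint's range is limited). The gripper opens to 87 mm and grips with 3 to 60 N. Pads are 19 mm wide; open, the fingers measure 117 mm over their backs; the gripper's body (75 mm by 190 mm) begins 51 mm behind the grasp point.
Start: joints at [61.793, 30.224, 82.088, -0, 67.689, -10.227], TCP at [192.881, 594.469, 222.548] pointing down, gripper open.
Joint ranges: [-176.69, 176.69], [-43.24, 126.21], [12.49, 139.97], [-82, 262], [0, 151.66], [-163.58, 163.58]. Speed limits (degrees/s): [159.86, 159.86, 180, 180, 180, 180].

## Interface

Orientations are given as a 3x3 rotation matrix whose columns are the frame's x, y, z axes.
In Python, from bench import readout, read_camera, order, manip gives the robot as it stands.
- The arm moves only by the shell command python3 -m pendant 'ROWS' [OPENING] [FORCE]. ROWS is text: rows parted by semicolons, each of 4 numbers parted by spaces: the shift along the tool's x, y, z in units of 50 mm (1.0 is 50 mm), then the turn about the tool's z in units of 5 degrees (1.0 is 5 degrees). A call has exactly 10 rows; each row is the pose to reach, as a shift and turn from the pose commanded when the call began, along the tool's axes at that moment; what a row does not reach only later rows make up. A row lasts 1/10 s, in which the tool goes at most 50 mm and 8.59 degrees, less where a joint would pass 70% of its speed; a pose out of reach is approached as far as the arm can. A call with a gripper value outside its range is refused whole. OPENING is the closure, from 0 (fully open) to 1 (shut), set as the call begins (- or left out, the last holds). The fingers move at their own pace and stop on an object; FORCE is the grip in N (left out, the last holds). Time passes only in rows, so rows that repeat a pose let the fingers close, or fill a call up. It gives the time, the measured TCP pose, the force and the opening at its end, in the units of the state.
- readout.read_state(): the state, without advancing time (a new reading comes with each control period).
- read_camera(name): name is "side" or "top"; returns a dict with "image" (420x560x3 uint8, blue, green, red), "fx", "fy", "cx", "cy" (pixels), "k1" (the pictures are not rectified: a ray, as slopes to the right and down, at radius r is drawn at 1 + k1 r^2 times it, then the intrinsics apply), "R" (3x3) and "t" (3): a world point X has camera coordinates R X + t. Camera axes: x right, y down, z forward; pixel columns grow to the right and rows downward; lengths in mm; the calibration is good to about 2 mm. A picture is of the moment at which its call begins. There is no depth.
- order.job_done(): hands the job in, once; it reports no verdict.
The state is a dict: "clock": time; "qpos": joint angles; "qd": joint speeds; "joint_efforts": joint torques, N m; "eef_pos": TCP position; "orientation": TCP orientation; "wrist_force": force on the tool from outside, world axes, zero at the start; "wrist_torque": the same for the moment, N m; "grip_width": opening from 0.0 (shut) to 1.0 (fully open).
Only numpy, scipy, OpenCV 4.12 (cv2) and the standard library are available. Lean on these libraries where they do the work, as an engineer would, in place of code of your own. Each camera call takes 0.05 s, during which the arm holds its last target.

## Task

The arm of the vial press is held up by its ratchet. Using only the fingers, press the pawl's red tab fully down so that it frees the ratchet, where it stays by itself, then push the blue arm down by its black pad, all the way to its stop, so that the foot holds the vial in its nest. Lift nothing, and leave the vials and bottles standing where they are.

Things in the scene. Friction and masses are not known exactly. Their poses are not given: they have to be found in the camera images.
- press: Vial press fixed to the bench, grey base plate 74 x 275 x 12 mm. Origin on the bench surface under the plate; y runs along the press, from the black handle pad end (-y) to the red pawl tab end (+y); z up. Arm and pawl swing in its y-z plane.
- pivot_pin (a point): Middle of the arm's pivot pin, 85 mm above the bench. A spring-loaded round foot 26 mm wide hangs under the arm, 85 mm from the pivot, above the vial's nest.
- press_arm (a joint): Blue arm's angle, rad: 0 = raised 43 degrees, grows as it is pushed down, 0.75 = level, at its stop. Starts between 0 and 0.10. With the pawl engaged a ratchet tooth stops it near 0.14 (it gives a little if forced); more teeth follow. A friction hinge: it stays where left; takes 3 to 10 N straight down on the handle pad, a few N more for the last few degrees as the foot's spring meets the vial.
- handle_top (a point): Centre of the top face of the black ribbed handle pad at the free end of the arm (34 mm across x 44 mm along the arm), 172 mm from the arm's pivot and 10 mm above the arm's centre line. It moves in an arc, from about 210 mm above the bench when raised to about 95 mm when down, and outwards along the press's -y.
- pawl (a joint): Ratchet pawl's angle, rad: 0 = engaged in the wheel, grows as the red tab is pressed down, 0.36 = fully pressed, at its stop. Its pin is stiff, so it stays where it is left; it counts as free above 0.24 and is clear of the teeth from about 0.2.
- tab_top (a point): Centre of the top face of the red thumb tab of the pawl (30 mm across x 40 mm along the press), 50 mm outward (+y of press) from the pawl's pin and about 94 mm above the bench. Fully pressed it has gone down about 20 mm and outward 9 mm. It takes about 5 N straight down.
- press_vial: Small amber vial with grey cap, 23 mm wide, 47 tall, standing loose in the press's 27 mm wide, 10 mm deep nest under the foot; origin at the centre of its underside, 12 mm above the bench.
- blue_vial_1: white vial with blue cap, 30 mm wide, 58 tall, standing on the bench behind the press; bystander; origin at the centre of its underside
- blue_vial_2: white vial with blue cap, 30 mm wide, 56 tall, standing on the bench behind the press; bystander; origin at the centre of its underside
- blue_vial_3: white vial with blue cap, 31 mm wide, 58 tall, right of the press; bystander; origin at the centre of its underside
- amber_vial: amber vial with grey cap, 36 mm wide, 75 tall, right of the press; bystander; origin at the centre of its underside
- brown_bottle: small brown bottle, 38 mm wide, 87 tall, left of the press; bystander; origin at the centre of its underside
- white_flask: white flat flask, 44x59 mm, 109 tall, left behind the press; bystander; origin at the centre of its underside

How it is judged (in metres and radians):
On the way, in this order (a step that is already met when the one before it is completed fails the run):
1. the pawl is pressed free while the arm is still up (value of joint pawl above 0.24 rad and value of joint press_arm below 0.25 rad), for 0.1 s.
2. the arm is pushed down to its stop (value of joint press_arm above 0.7 rad), for 0.2 s.
At the end, for the whole second after the job is handed in: The arm is down (joint above 0.70 of 0.75), the pawl is still free (above 0.24), the foot presses on the vial with more than 1 N, and the vial stands upright (within 0.12 rad), at rest, within 10 mm of where it stood in its nest (value of joint press_arm above 0.7 rad and value of joint pawl above 0.24 rad and contact force between press_arm and press_vial above 1 N and angle between press_vial's own z axis and vertical below 0.12 rad and distance of press_vial from where it was at the start of the episode below 0.01 m and linear speed of press_vial below 0.02 m/s); the robot touches nothing.
It fails at once if the press is pushed with the robot's arm or gripper body instead of the fingers (contact force between the arm and press above 5 N).
It fails at once if the press arm is lifted above its start range (value of joint press_arm below -0.03 rad).
It fails at once if the vial in the press is lifted or shifted by more than 10 mm (distance of press_vial from where it was at the start of the episode above 0.01 m).
It fails at once if a bystander vial or bottle is moved by more than 15 mm (distance of any of blue_vial_1, blue_vial_2, blue_vial_3, amber_vial, brown_bottle, white_flask from where it was at the start of the episode above 0.015 m).
It fails at once if a bystander vial or bottle is tipped over (angle between any of blue_vial_1, blue_vial_2, blue_vial_3, amber_vial, brown_bottle, white_flask's own z axis and vertical above 0.35 rad).
It also fails if it takes over 42 s, if anything falls off the work surface, if the arm or the gripper's body presses on something with over 40 N, if the wrist force passes 120 N, or if a joint passes its speed limit or range.

## Working session

There is one attempt and no reset: what is moved stays moved. The work goes in short steps, Python scripts to look and compute and a shell command to move; the robot and the scene stay as the last step left them, time stands still between calls to the robot, and variables do not carry over. Pictures are saved under pics/ and viewed, and the job is handed in when it is done.

```bash
mkdir -p pics
python3 - <<'E'
from bench import readout, read_camera, manip
import cv2,pickle
s=readout.read_state();print(s)
for n in("side","top"):
    c=read_camera(n);cv2.imwrite(f"pics/{n}0.png",c["image"]);pickle.dump(c,open(f"{n}0.pkl","wb"))
    print(n,{k:v for k,v in c.items() if k!="image"})
E
```

```text
{'clock': 0.0, 'qpos': array([ 6.17940940e+01,  3.02773281e+01,  8.21560456e+01, -6.13277590e-04,
        6.76879469e+01, -1.02274070e+01]), 'qd': array([-0.03784926,  0.02263245,  0.04689201, -0.00893089, -0.05493639,
        0.03956394]), 'joint_efforts': array([ 1.50021508e-03, -4.40059912e+01, -1.76595998e+01,  6.35538809e-02,
        5.82436868e-02, -1.68347729e-04]), 'eef_pos': array([192.54161136, 593.8435763 , 221.59107637]), 'orientation': array([[-9.51173488e-01,  3.08655167e-01, -9.92064707e-04],
       [ 3.08656544e-01,  9.51171719e-01, -1.87068602e-03],
       [ 3.66226985e-04, -2.08555421e-03, -9.99997758e-01]]), 'wrist_force': array([0.93926249, 0.20059958, 0.70041076]), 'wrist_torque': array([ 0.0243918 , -0.02529799,  0.00837148]), 'grip_width': 0.9968537139318498}
side {'fx': 480.0246971263805, 'fy': 480.0246971263805, 'cx': 271.3017841790725, 'cy': 212.022516006272, 'k1': -0.1194130991796313, 'R': array([[ 0.65548721, -0.75520515, -0.00129994],
       [-0.45634949, -0.39472004, -0.79745924],
       [ 0.60173222,  0.52331756, -0.60337142]]), 't': array([-279.49822096,  419.23046555,  921.54859776])}
top {'fx': 521.6080417444438, 'fy': 521.6080417444438, 'cx': 270.268802676641, 'cy': 207.36975740915568, 'k1': 0.014324617415500363, 'R': array([[ 0.01027049, -0.99977716,  0.01844302],
       [-0.99272361, -0.01240752, -0.11977432],
       [ 0.11997646, -0.01707868, -0.99262982]]), 't': array([  96.96487002,  565.20853189, 1391.39061392])}
```

View pics/side0.png

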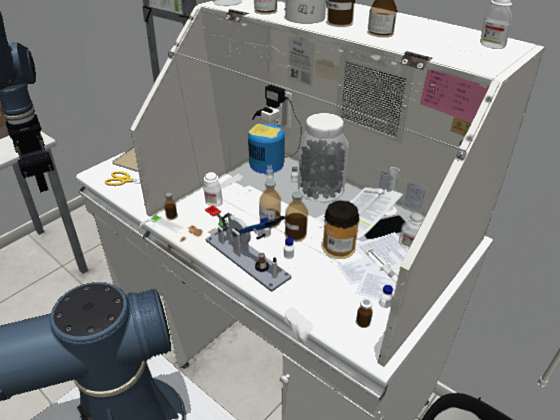

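View pics/top0.png

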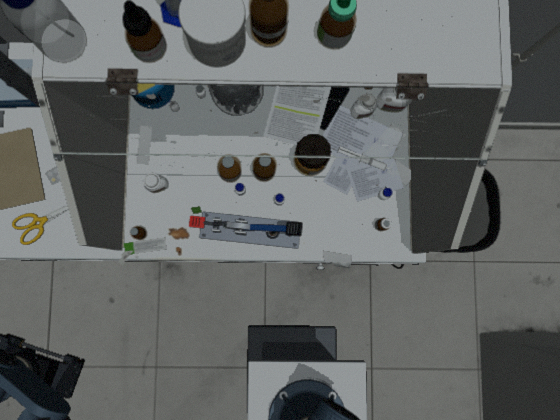

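Run:
```python
import cv2
a=cv2.imread("pics/side0.png");b=cv2.imread("pics/top0.png")
cv2.imwrite("pics/sc.png",cv2.resize(a[170:300,140:320],None,fx=4.4,fy=4.4,interpolation=cv2.INTER_CUBIC))
cv2.imwrite("pics/tc.png",cv2.resize(b[170:265,120:310],None,fx=4.2,fy=4.2,interpolation=cv2.INTER_CUBIC))
```

```text
(no output)
```

View pics/sc.png

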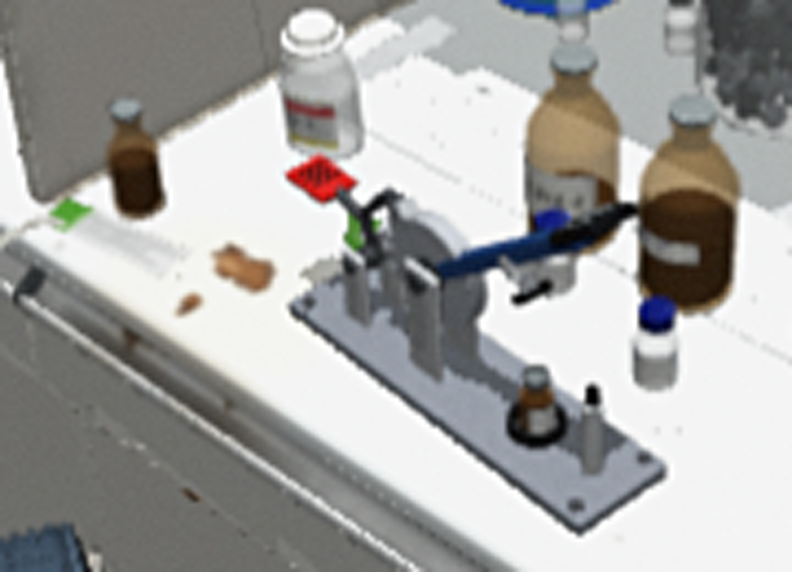

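View pics/tc.png

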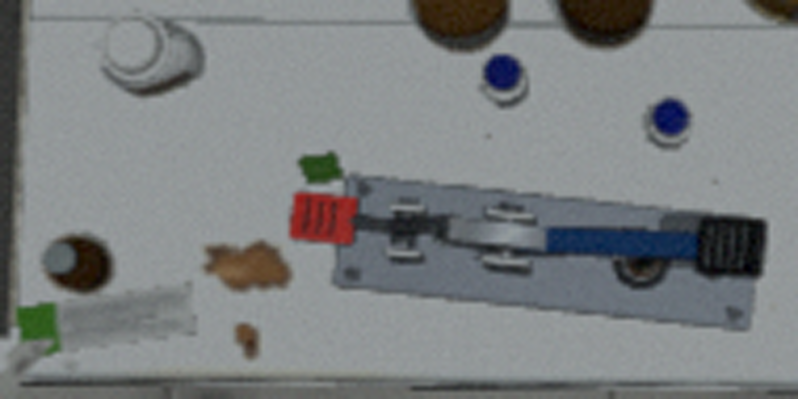

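```bash
cat > h.py <<'E'
import numpy as np,cv2,pickle
C={n:pickle.load(open(f"{n}0.pkl","rb")) for n in("side","top")}
def ray(n,u,v):
    c=C[n];x=(u-c["cx"])/c["fx"];y=(v-c["cy"])/c["fy"];a,b=x,y
    for _ in range(20):
        k=1+c["k1"]*(a*a+b*b);a,b=x/k,y/k
    R=c["R"];o=-R.T@c["t"];d=R.T@np.array([a,b,1.]);return o,d/np.linalg.norm(d)
def atz(n,u,v,z):
    o,d=ray(n,u,v);return o+d*(z-o[2])/d[2]
def tri(p,q):
    o,d=ray("side",*p);e,f=ray("top",*q)
    s=np.linalg.lstsq(np.c_[d,-f],e-o,rcond=None)[0];A=o+s[0]*d;B=e+s[1]*f
    return (A+B)/2,np.linalg.norm(A-B)
def proj(n,X):
    c=C[n];p=c["R"]@X+c["t"];a=p[:2]/p[2];k=1+c["k1"]*(a@a);return a*k*c["fx"]+[c["cx"],c["cy"]]
T=lambda u,v:(120+u/4.2,170+v/4.2)
S=lambda u,v:(140+u/4.4,170+v/4.4)
E
python3 - <<'E'
from h import *
np.set_printoptions(precision=1,suppress=True)
print("sash",tri((172,55),(58,155)),tri((462,155),(495,155)))
for p in[(348,174),(334,287),(748,329),(760,214)]:print("c top",atz("top",*T(*p),12))
for p in[(582,532),(665,470),(292,309)]:print("c side",atz("side",*S(*p),12))
print("tab",tri(S(320,178),T(323,219)),atz("top",*T(323,219),94),atz("side",*S(320,178),94))
print("handle",tri(S(597,220),T(731,246)))
print("tip",tri(S(635,207),T(765,247)))
for n,p,z in[("bv1",(503,72),57),("bv2",(670,116),57),("bottle",(60,257),87),("flask",(135,44),105)]:print(n,atz("top",*T(*p),z))
for n,p,z in[("bv3",(387,193),57),("amber",(384,224),75),("lip",(300,258),0),("glass?",(300,175),0)]:print(n,atz("top",*p,z))
# panel features
print("shelf front",tri((195,8),(45,80)),tri((490,75),(505,85)))
E
```

```text
sash (array([609.6, 517.8, 457.1]), np.float64(2.015312167889317)) (array([ 612.7, -311.3,  463.1]), np.float64(23.87032483508973))
c top [553.  289.1  12. ]
c top [478.6 296.3  12. ]
c top [454.2  25.4  12. ]
c top [529.8  17.8  12. ]
c side [450.6  17.8  12. ]
c side [520.   13.5  12. ]
c side [476.2 285.7  12. ]
tab (array([516.6, 294.7,  89.6]), np.float64(1.3155554318600495)) [515.7 294.6  94. ] [513.3 289.8  94. ]
handle (array([494.8,  47.4, 195.4]), np.float64(2.942517923805477))
tip (array([495.5,  26.6, 213.7]), np.float64(10.190854122551205))
bv1 [615.  186.6  57. ]
bv2 [587.9  79.2  57. ]
bottle [490.8 456.9  87. ]
flask [621.8 411.9 105. ]
bv3 [ 604.2 -211.3   57. ]
amber [ 518.4 -197.6   75. ]
lip [428.1  19.2   0. ]
glass? [661.  20.   0.]
shelf front (array([711.3, 511.1, 564.5]), np.float64(16.464549612483967)) (array([ 715.2, -289. ,  578. ]), np.float64(6.920919128680469))
```

The side picture shows the press with its red tab at about (213,210), its handle pad at about (275,220) and a clear space around the tab. The top picture gives the tab at (197,222) and the handle at (294,229). That puts the tab at about (515,293,92), the handle at about (493,47,197) and the press yawed about 5.7°. The first move shuts the fingers and swings the tool to the centre, in front of the hood.

```bash
python3 -m pendant '-0.4 -0.5 0 -0.2; -0.8 -1 0 -0.5; -1.2 -1.5 0 -0.8; -1.6 -2.1 0 -1.1; -2 -2.6 0 -1.4; -2.4 -3.1 0 -1.7; -2.8 -3.6 0 -2; -3.2 -4.2 0 -2.2; -3.6 -4.7 0 -2.46; -3.9 -5.1 0 -2.46' 1 20
python3 - <<'E'
from bench import readout
s=readout.read_state();print(s["eef_pos"],s["orientation"],s["wrist_force"],s["clock"])
E
```

```text
clock: 1.1
eef_pos: [299.7, 290.0, 222.4]
orientation: [[-0.995, 0.099, -0.001], [0.099, 0.995, -0.001], [0.0, -0.001, -1.0]]
wrist_force: [0.1, 0.7, -0.4]
grip_width: 0.177
[299.66875636 290.02601543 222.36318749] [[-9.95065776e-01  9.92158995e-02 -5.52941737e-04]
 [ 9.92162333e-02  9.95065708e-01 -6.12965293e-04]
 [ 4.89397459e-04 -6.64801581e-04 -9.99999659e-01]] [ 0.11855543  0.72480594 -0.40761829] 1.1
```

```bash
python3 -m pendant '-0.5 0.1 0.1 0; -1 0.2 0.3 0; -1.6 0.3 0.5 0; -2.2 0.4 0.7 0; -2.8 0.5 1 0; -3.4 0.6 1.3 0; -3.9 0.63 1.6 0; -4.28 0.63 1.94 0; -4.28 0.63 1.94 0; -4.28 0.63 1.94 0'
python3 - <<'E'
from bench import read_camera
import cv2
a=read_camera("side")["image"];b=read_camera("top")["image"]
cv2.imwrite("pics/s1.png",cv2.resize(a[130:280,140:320],None,fx=4,fy=4,interpolation=cv2.INTER_CUBIC))
cv2.imwrite("pics/t1.png",cv2.resize(b[170:265,120:310],None,fx=4.2,fy=4.2,interpolation=cv2.INTER_CUBIC))
E
```

```text
clock: 2.1
eef_pos: [514.8, 301.5, 124.8]
orientation: [[-0.995, 0.1, -0.003], [0.1, 0.995, -0.001], [0.003, -0.001, -1.0]]
wrist_force: [0.6, 0.1, 0.2]
grip_width: 0.003
```

View pics/s1.png

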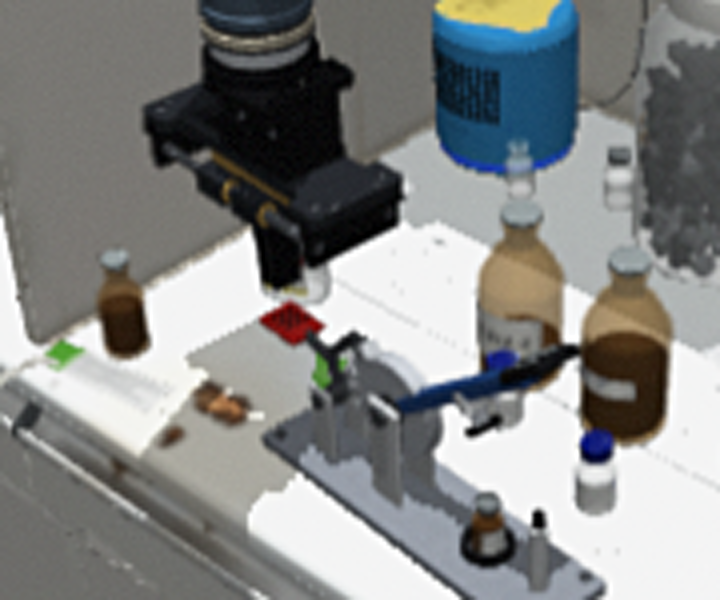

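View pics/t1.png

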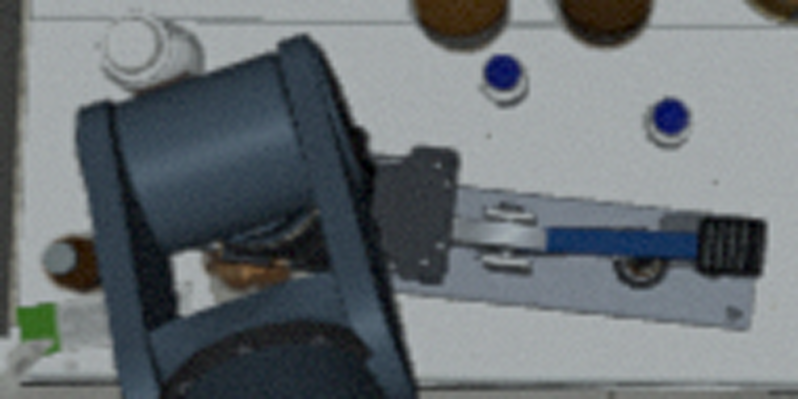

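The side crop shows the closed fingertip at (283,290), directly above the red tab at (292,322), with the gripper body clear of the wheel. Next is the press down.

```bash
python3 -m pendant '0 0 0.1 0; 0 0 0.3 0; 0 0 0.45 0; 0 0 0.55 0; 0 0.02 0.63 0; 0 0.04 0.7 0; 0 0.05 0.76 0; 0 0.06 0.82 0; 0 0.06 0.86 0; 0 0.06 0.86 0'
```

```text
clock: 3.2
eef_pos: [516.4, 307.6, 83.7]
orientation: [[-0.995, 0.1, 0.002], [0.1, 0.995, 0.005], [-0.002, 0.005, -1.0]]
wrist_force: [-2.1, 5.2, 5.1]
grip_width: 0.004
```

```bash
python3 -m pendant '0 0 0.04 0; 0 0 0.08 0; 0 0.02 0.12 0; 0 0.02 0.16 0; 0 0.02 0.2 0; 0 0.02 0.24 0; 0 0.02 0.24 0; 0 0.02 0.24 0; 0 0.02 0.24 0; 0 0.02 0.24 0'
```

```text
clock: 4.2
eef_pos: [517.3, 310.5, 74.6]
orientation: [[-0.995, 0.101, 0.005], [0.101, 0.995, 0.008], [-0.004, 0.009, -1.0]]
wrist_force: [-6.0, 9.2, 18.9]
grip_width: 0.004
```

```bash
python3 -m pendant '0 0 0.04 0; 0 0 0.06 0; 0 0 0.06 0; 0 0 0.06 0; 0 0 0 0; 0 0 -0.3 0; 0 0 -0.6 0; 0 0 -0.9 0; 0 0 -1.3 0; 0 0 -1.7 0'
python3 - <<'E'
from bench import read_camera
import cv2
a=read_camera("side")["image"]
cv2.imwrite("pics/s2.png",cv2.resize(a[130:280,140:320],None,fx=4,fy=4,interpolation=cv2.INTER_CUBIC))
E
```

```text
clock: 5.2
eef_pos: [516.1, 305.4, 156.0]
orientation: [[-0.995, 0.099, -0.001], [0.099, 0.995, -0.001], [0.0, -0.001, -1.0]]
wrist_force: [-0.2, 0.8, 0.7]
grip_width: 0.006
```

View pics/s2.png

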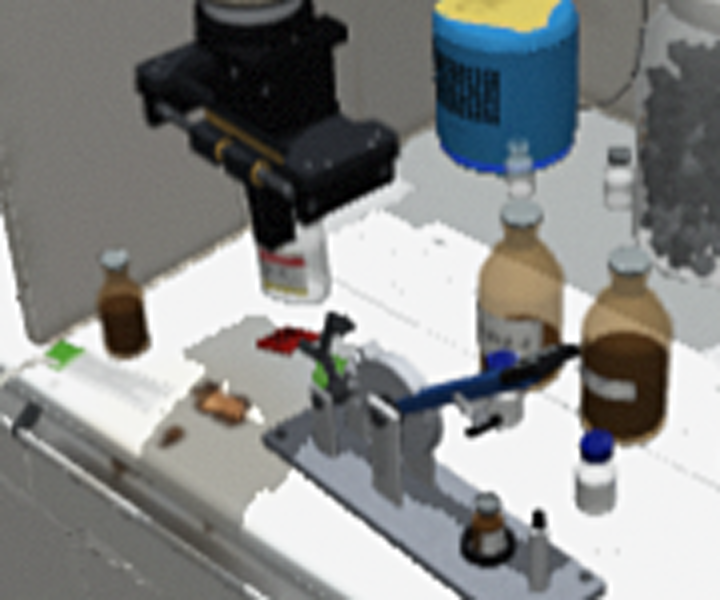

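The tab has dropped and tilted outward to crop (288,342), the hook has swung clear of the wheel, and the blue arm is still up. I'll compare the tab with its fully pressed position and plan the handle move.

Run:
```python
from h import *
np.set_printoptions(precision=1,suppress=True)
f=lambda X:(proj("side",np.array(X,float))-[140,130])*4
# press frame: pawl pin = tab0 - 50*e ; e=(0.1,0.995)
e=np.array([.1,.995])
tab=np.array([515.0,292.]);pin=tab-50*e
for th in(0,.2,.24,.3,.36):
    r=50*np.cos(th)+34.7*np.sin(th);z=59+34.7*np.cos(th)-50*np.sin(th)
    print(th,f([*(pin+r*e),z]))
piv=np.array([504.,177.])
print("pivot top",atz("top",*T(507,237),85))
for a in(43,40,37.3):
    t=np.radians(a);r=172*np.cos(t)-10*np.sin(t);z=85+172*np.sin(t)+10*np.cos(t)
    X=[*(piv-r*e),z];print(a,X,f(X),(proj("top",np.array(X))-[120,170])*4.2)
```

```text
0 [290.5 319.8]
0.2 [286.5 328.3]
0.24 [285.9 330.3]
0.3 [285.3 333.4]
0.36 [284.8 336.8]
pivot top [506.6 181.1  85. ]
43 [np.float64(492.10271469221277), np.float64(58.62201118751702), np.float64(209.61725494694144)] [522.7 335.6] [714.6 246.7]
40 [np.float64(491.4668231880401), np.float64(52.29489072099918), np.float64(203.21991329727453)] [530.2 349.1] [725.  248.8]
37.3 [np.float64(490.9238445295615), np.float64(46.89225306913693), np.float64(197.18473965425125)] [536.5 361.3] [733.8 250.7]
```

```bash
python3 -m pendant '0 0 -0.6 0; 0 -0.4 -1.2 0; 0 -1 -1.7 0; 0 -1.7 -1.7 0; 0 -2.4 -1.7 0; 0 -3.1 -1.7 0; 0 -3.8 -1.7 0; -0.05 -4.4 -1.7 0; -0.05 -4.88 -1.7 0; -0.05 -4.88 -1.7 0'
python3 - <<'E'
from bench import read_camera
import cv2
a=read_camera("side")["image"];b=read_camera("top")["image"]
cv2.imwrite("pics/s3.png",cv2.resize(a[130:280,180:360],None,fx=4,fy=4,interpolation=cv2.INTER_CUBIC))
E
```

```text
clock: 6.25
eef_pos: [494.3, 60.1, 240.1]
orientation: [[-0.995, 0.103, -0.001], [0.103, 0.995, -0.001], [0.001, -0.001, -1.0]]
wrist_force: [0.3, 0.9, 0.6]
grip_width: 0.002
```

View pics/s3.png

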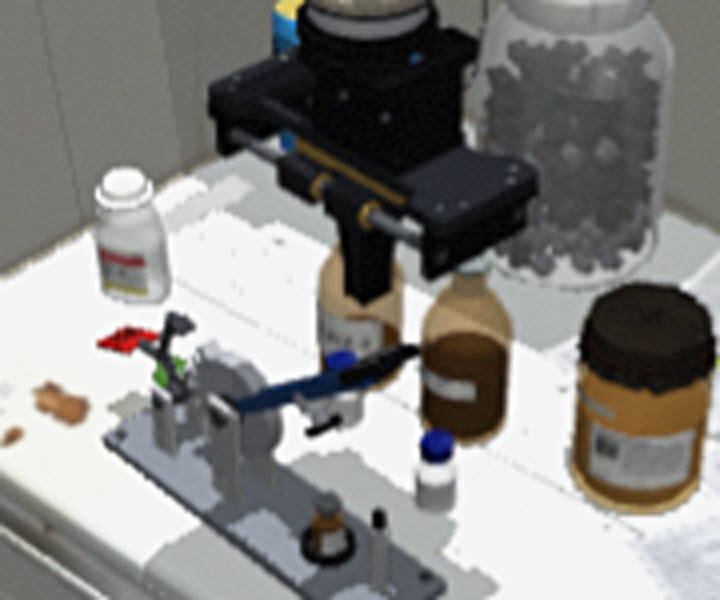

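The side crop shows the fingertip at (370,298), above the pad at (380,362). The pawl hook at (178,325) is still clear. I'll go down and follow the arc.

```bash
python3 -m pendant '0 0 0.3 0; 0 0 0.6 0; 0 0 0.76 0; 0 0 0.82 0; 0 -0.05 0.9 0; 0 -0.12 0.98 0; 0 -0.19 1.06 0; 0 -0.27 1.18 0; 0 -0.36 1.31 0; 0 -0.36 1.31 0'
python3 - <<'E'
from bench import read_camera
import cv2
a=read_camera("side")["image"]
cv2.imwrite("pics/s4.png",cv2.resize(a[130:280,180:360],None,fx=4,fy=4,interpolation=cv2.INTER_CUBIC))
E
```

```text
clock: 7.35
eef_pos: [492.7, 45.2, 174.9]
orientation: [[-0.995, 0.099, 0.0], [0.099, 0.995, 0.001], [-0.0, 0.001, -1.0]]
wrist_force: [0.2, 1.9, 0.5]
grip_width: 0.003
```

View pics/s4.png

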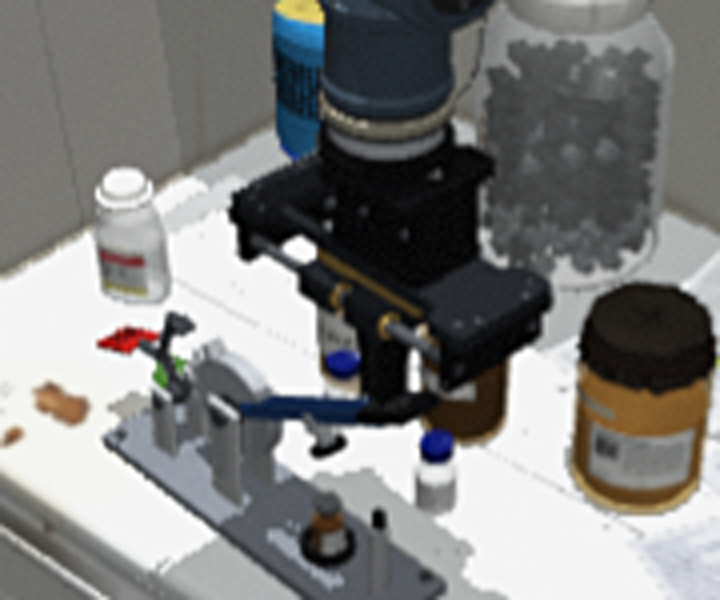

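The arm is going down with the finger on the pad at crop (390,395), past the first tooth. I'll continue along the arc, a little further out.

```bash
python3 -m pendant '0 -0.1 0.13 0; 0 -0.18 0.26 0; 0 -0.26 0.4 0; 0 -0.34 0.54 0; 0 -0.4 0.71 0; 0 -0.46 0.88 0; 0 -0.5 1.05 0; 0 -0.53 1.23 0; 0 -0.53 1.23 0; 0 -0.53 1.23 0'
```

```text
clock: 8.4
eef_pos: [490.3, 18.0, 113.6]
orientation: [[-0.995, 0.098, 0.0], [0.098, 0.995, -0.001], [-0.0, -0.001, -1.0]]
wrist_force: [-0.3, 0.9, -0.8]
grip_width: 0.007
```

```bash
python3 -m pendant '0 0 0.07 0; 0 0 0.14 0; 0 -0.02 0.2 0; 0 -0.02 0.26 0; 0 -0.04 0.31 0; 0 -0.04 0.36 0; 0 -0.04 0.4 0; 0 -0.04 0.42 0; 0 -0.04 0.42 0; 0 -0.04 0.42 0'
python3 - <<'E'
from bench import read_camera
import cv2
a=read_camera("side")["image"]
cv2.imwrite("pics/s5.png",cv2.resize(a[130:280,180:360],None,fx=4,fy=4,interpolation=cv2.INTER_CUBIC))
E
```

```text
clock: 9.4
eef_pos: [490.5, 16.1, 95.2]
orientation: [[-0.995, 0.098, 0.003], [0.098, 0.995, -0.001], [-0.003, -0.001, -1.0]]
wrist_force: [-4.8, 0.6, 21.0]
grip_width: 0.006
```

View pics/s5.png

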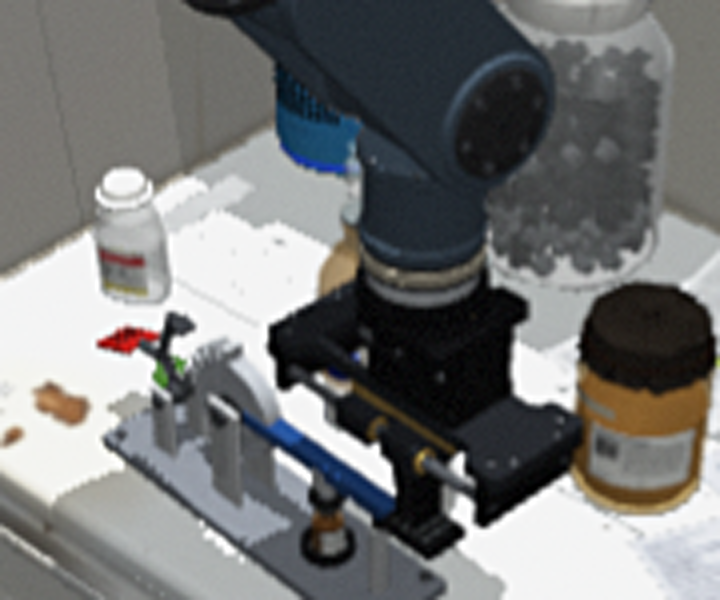

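The foot at (325,490) now sits on the vial. The tip is at z 95, matching the level pad, with a 21 N reaction. I'll give a short firmer push, then lift clear.

```bash
python3 -m pendant '0 0 0.04 0; 0 0 0.08 0; 0 0 0.1 0; 0 0 0.1 0; 0 0 0.1 0; 0 0 0.1 0; 0 0 0.1 0; 0 0 0.1 0; 0 0 0.1 0; 0 0 0.1 0'
```

```text
clock: 10.45
eef_pos: [490.7, 16.1, 94.8]
orientation: [[-0.995, 0.098, 0.005], [0.098, 0.995, -0.002], [-0.005, -0.002, -1.0]]
wrist_force: [-12.4, 0.4, 61.6]
grip_width: 0.004
```

```bash
python3 -m pendant '0 0 0 0; 0 0 -0.2 0; 0 0 -0.5 0; 0 0 -0.9 0; 0 0 -1.4 0; 0 0 -2 0; 0 0 -2.5 0; 0 0 -2.8 0; 0 0 -2.8 0; 0 0 -2.8 0'
python3 - <<'E'
from bench import read_camera
import cv2
a=read_camera("side")["image"]
cv2.imwrite("pics/s6.png",cv2.resize(a[130:280,180:360],None,fx=4,fy=4,interpolation=cv2.INTER_CUBIC))
E
```

```text
clock: 11.45
eef_pos: [489.6, 16.5, 227.3]
orientation: [[-0.995, 0.099, 0.0], [0.099, 0.995, -0.0], [-0.0, -0.0, -1.0]]
wrist_force: [-0.3, 0.2, -0.2]
grip_width: 0.004
```

View pics/s6.png

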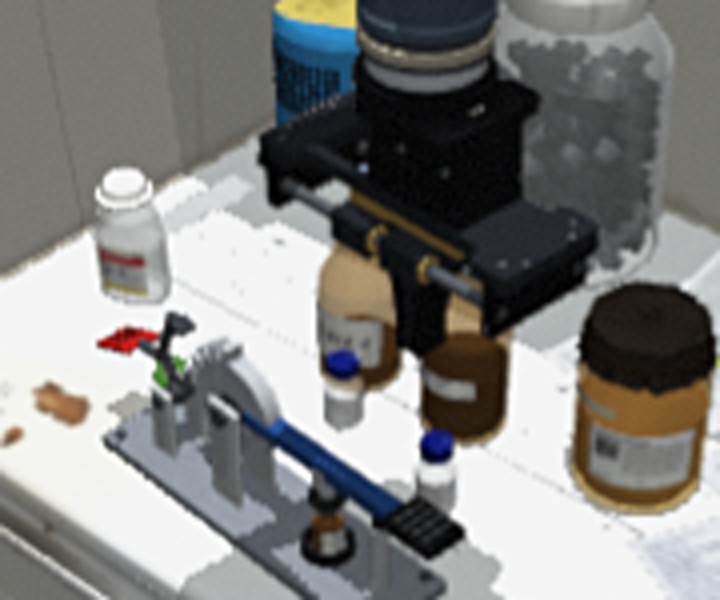

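After lifting clear, the arm stays level with its pad at crop (425,525). The foot rests on the upright vial at (325,505), the pawl is still pressed at (130,340), and the vials are in place.

```bash
python3 -c "
from bench import order;print(order.job_done())"
```

```text
the job is handed in; nothing more can be done
None
```

I pressed the pawl free, pushed the arm down to its stop, lifted the tool clear and handed the job in at about 11.5 s. No verdict was reported.

- **Pawl:** I pressed the red tab with the closed fingertips until the force rose from about 5 N to 19 N, then pressed a little further. In the side picture, the tab's final position matched the calculated full 0.36 rad. It stayed there while the arm was still up.
- **Arm:** I pushed the black pad along its arc to z ≈ 95 mm. A final push reached about 62 N with only 0.4 mm more travel, which shows it was at its stop.
- **Last check:** With the tool lifted to z ≈ 227 mm and the wrist force near zero, the side picture showed:
  - the arm level;
  - the pawl still pressed;
  - the foot on the upright vial;
  - the bystanders in that view where they had been.

I did not look again at the brown bottle, amber vial or blue vial 3, which were outside the last picture. The tool did not pass near the amber vial or blue vial 3. The gripper worked near and above the brown bottle while pressing the tab, but showed no sign of touching it. The foot's force on the vial could not be measured directly.

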